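# Flip the job flags of the finished pieces

### The arm

A 6-joint arm with a two-finger parallel gripper is mounted at the origin on a cart in front of the work surface, level with it; the furniture and walls round the work are solid. World frame = base frame: x ahead of the robot, y to its left, z up, the work surface at z = 0. Lengths are in mm, angles in degrees, forces in N, time in s.
With the tool pointing down it reaches from about 350 to 850 mm from the base axis. Payload 8.1 kg.
Tool frame: the origin (TCP) lies at the centre of the arm's flange, where the gripper is bolted on; the fingertips stand 173 mm ahead of it and the grasp point (between the pads) lies 155 mm ahead of it; z points along the fingers, y is the line along which they close (so a half turn about z gives the same grasp; the last joint's range is limited). The gripper opens to 85 mm and grips with 20 to 120 N. Pads are 22 mm wide; open, the fingers measure 114 mm over their backs; the gripper's body (76 mm by 85 mm) begins 54 mm behind the grasp point. The pads swing forward as they close: fully open they stand 13 mm farther back than shut.
Start: joints at [70.508, 7.471, 85.268, -0, 87.261, -4.893], TCP at [151.209, 580.64, 404.692] pointing down, gripper open.
Joint ranges: [-169.43, 169.43], [-51.17, 129.36], [1.28, 143.12], [-76.62, 256.62], [0, 156.53], [-152.29, 152.29]. Speed limits (degrees/s): [136.94, 136.94, 159.86, 180, 180, 180].

### API

Orientations are given as [roll, pitch, yaw] about the fixed x, y, z axes, in that order (R = Rz(yaw) Ry(pitch) Rx(roll)).
In Python, from bench import * gives the robot as it stands.
- The arm moves only by the shell command python3 -m jog 'ROWS' [FORCE]. ROWS is text: rows parted by semicolons, each of 7 numbers parted by spaces: the shift along the tool's x, y, z scaled (see below), then the turn, a rotation vector about the tool's x, y, z scaled (see below), then the closure, from -1 (fully open) to 1 (shut). In form: tx ty tz wx wy wz hand; .... A call has 1 to 5 rows; each row shifts and turns the commanded pose from where the row before left it, along the tool's axes as they then stand; what a row does not reach is not made up. The controller multiplies each number of a shift by 0.1 m and each number of a turn by 60 degrees. A row lasts 1/8 s, in which the tool goes at most 62.5 mm and 10.7 degrees, less where a joint would pass 70% of its speed; a pose out of reach is approached as far as the arm can. A call with a number of a shift or a turn outside -1 to 1 is refused whole. A call with a gripper value outside its range is refused whole. The fingers move at their own pace and stop on an object; FORCE is the grip in N (left out, the last holds). Time passes only in rows, so rows that do not move let the fingers close. It gives the time, the measured TCP pose, the force, the opening and the grip force at its end, in the units of the state.
- sense(): the state, without advancing time (a new reading comes with each control period).
- snapshot(name): name is "scene" or "top" or "wrist"; returns a dict with "img" (384x512x3 uint8, red, green, blue), "fx", "fy", "cx", "cy" (pixels), "extrinsics" (4x4, takes a point from camera to world coordinates). Camera axes: x right, y down, z forward; pixel columns grow to the right and rows downward; lengths in mm; the calibration is good to about 2 mm. A picture is of the moment at which its call begins. There is no depth.
- hand_in(): hands the job in; it is judged then, once.
The state is a dict: "time": time; "joint_pos": joint angles; "qd": joint speeds; "joint_efforts": joint torques, N m; "tool_pos": TCP position; "tcp_rot": TCP orientation; "ft_force": force on the tool from outside, world axes, zero at the start; "wrist_torque": the same for the moment, N m; "finger_gap": finger opening in mm; "grip_force": force on a finger pad.
Only numpy, scipy, OpenCV 4.12 (cv2) and the standard library are available. Lean on these libraries where they do the work, as an engineer would, in place of code of your own. Each camera call takes 0.05 s, during which the arm holds its last target. There are 200 camera calls.

### The job

The tall wooden block and the small grey metal block in the job rack are finished; the wax block is not. With the fingertips only, push up the flag in line with each of the two finished pieces and flip it right over the axle, so that it lies flat on the far side and shows its ring, and leave the wax block's flag lying as it is. Grip and lift nothing, push the flags gently, and do not shift the workpieces or the things lying about.

Things in the scene. Friction and masses are not known exactly. Their poses are not given: they have to be found in the camera images.
- job_rack: job rack, screwed to the desk. Wooden base board, top at 10 mm, x -35 to +131, y -118 to +118 mm; steel axle along y, 85 mm above the desk, on four posts (6 mm thick, 22 deep, 96 high) at y = -108, -36, 36, 108; three equal flags between them. Pockets with 6 mm rims, centred at x = +105 in line with each flag, hold one piece each. Origin on the desk below mid-axle; x away from the robot, y left
- flag_left (a joint): angle (rad) of the left flag, an aluminium plate 54 wide, 66 long, 4 thick (mm), 50 g. 0: level on the robot's side, raised bar on top; grows as the free edge goes up; 1.57 upright; 3.14 (stop): level on the far side, raised ring on top. It swings loosely, no spring: past upright it falls to the far side, before that it falls back. Free space under it down to the board
- flag_left_pivot (a point): point on the axle at the middle of the left flag (rack y = +72 mm), 85 mm above the desk; axes as the rack's; fixed to the rack
- flag_left_edge (a point): middle of the rolled free edge (6 mm thick) of the left flag, 66 mm from the axle; at the start it overhangs on the robot's side, 85 mm above the desk, 31 mm past the board's front edge
- flag_middle (a joint): angle (rad) of the middle flag, an aluminium plate 54 wide, 66 long, 4 thick (mm), 50 g. 0: level on the robot's side, raised bar on top; grows as the free edge goes up; 1.57 upright; 3.14 (stop): level on the far side, raised ring on top. It swings loosely, no spring: past upright it falls to the far side, before that it falls back. Free space under it down to the board
- flag_middle_pivot (a point): point on the axle at the middle of the middle flag (rack y = 0 mm), 85 mm above the desk; axes as the rack's; fixed to the rack
- flag_middle_edge (a point): middle of the rolled free edge (6 mm thick) of the middle flag, 66 mm from the axle; at the start it overhangs on the robot's side, 85 mm above the desk, 31 mm past the board's front edge
- flag_right (a joint): angle (rad) of the right flag, an aluminium plate 54 wide, 66 long, 4 thick (mm), 50 g. 0: level on the robot's side, raised bar on top; grows as the free edge goes up; 1.57 upright; 3.14 (stop): level on the far side, raised ring on top. It swings loosely, no spring: past upright it falls to the far side, before that it falls back. Free space under it down to the board
- flag_right_pivot (a point): point on the axle at the middle of the right flag (rack y = -72 mm), 85 mm above the desk; axes as the rack's; fixed to the rack
- flag_right_edge (a point): middle of the rolled free edge (6 mm thick) of the right flag, 66 mm from the axle; at the start it overhangs on the robot's side, 85 mm above the desk, 31 mm past the board's front edge
- wood_block_centre (a point): centre of the tall brown wooden block (29 x 46 x 66 mm, standing 66 mm high), loose in one pocket
- metal_block_centre (a point): centre of the small light grey metal block with a groove in its top (22 x 36 x 15 mm), loose in one pocket
- wax_block_centre (a point): centre of the low orange-brown wax block (30 x 56 x 22 mm, 22 mm high), loose in one pocket
- leather_case: bystander: black leather case standing at the right of the work, 360 x 112 mm, 212 mm high (handle above); origin under its centre, axes as the world's. Just to its right an upright wooden panel, 290 mm high, 20 mm thick, runs away from the robot (x from 0.38 m on, y about -0.01 m): reach over both
- sanding_block: bystander: wooden sanding block 24 x 98 x 17 mm lying in front of the rack, below the flags; origin under its centre
- tape_roll: bystander: small roll of tape, 46 mm across, 18 mm high, lying right in front of the rack; origin under its centre
Things that resemble listed ones, but are neither listed nor needed, are in the scene too. Leave any white or yellow look-alike of the part that bears wood_block_centre alone.

How it is judged (in metres and radians):
At the end, for the whole second after the job is handed in: the two flags in line with the wooden and the metal block lie on the far side (above 3.0 rad), the flag in line with the wax block still lies on the near side (below 0.12 rad), workpieces within 25 mm of where they stood, the wooden block upright (within 0.2 rad) (((y of wax_block_centre in the frame of job_rack above 0.036 m and value of joint flag_left below 0.12 rad) or (not (y of wax_block_centre in the frame of job_rack above 0.036 m) and value of joint flag_left above 3 rad)) and ((y of wax_block_centre in the frame of job_rack between -0.036 and 0.036 m and value of joint flag_middle below 0.12 rad) or (not (y of wax_block_centre in the frame of job_rack between -0.036 and 0.036 m) and value of joint flag_middle above 3 rad)) and ((y of wax_block_centre in the frame of job_rack below -0.036 m and value of joint flag_right below 0.12 rad) or (not (y of wax_block_centre in the frame of job_rack below -0.036 m) and value of joint flag_right above 3 rad)) and distance of each of wood_block_centre, metal_block_centre, wax_block_centre from where it was at the start of the episode below 0.025 m and angle between wood_block_centre's own z axis and vertical below 0.2 rad); the robot touches nothing.
It fails at once if the flag in line with the low wax block is raised ((y of wax_block_centre in the frame of job_rack above 0.036 m and value of joint flag_left above 0.5 rad) or (y of wax_block_centre in the frame of job_rack between -0.036 and 0.036 m and value of joint flag_middle above 0.5 rad) or (y of wax_block_centre in the frame of job_rack below -0.036 m and value of joint flag_right above 0.5 rad)).
It fails at once if a flag or the rack is gripped or forced (fingers press on it with more than 20 N) (contact force between the fingers and job_rack above 20 N).
It fails at once if a workpiece is shifted, lifted or knocked over (distance of any of wood_block_centre, metal_block_centre, wax_block_centre from where it was at the start of the episode above 0.025 m or height (world z) of wood_block_centre above 0.057 m or height (world z) of metal_block_centre above 0.032 m or height (world z) of wax_block_centre above 0.035 m or angle between wood_block_centre's own z axis and vertical above 0.3 rad).
It fails at once if a loose thing beside the rack is shifted or lifted (distance of any of sanding_block, tape_roll from where it was at the start of the episode above 0.025 m or height (world z) of any of sanding_block, tape_roll above 0.014 m).
It also fails if it takes over 54 s, if anything falls off the work surface, if the arm or the gripper's body presses on something with over 40 N, if the wrist force passes 120 N, or if a joint passes its speed limit or range.

## Working session

There is one attempt and no reset: what is moved stays moved. The work goes in short steps, Python scripts to look and compute and a shell command to move; the robot and the scene stay as the last step left them, time stands still between calls to the robot, and variables do not carry over. Pictures are saved under pics/ and viewed, at most 10 in all, crops included, and the job is handed in when it is done.

```bash
mkdir -p pics; python3 - <<'E'
from bench import *
import cv2
for n in("scene","top"):
    s=snapshot(n); cv2.imwrite(f"pics/{n}0.png",s["img"][...,::-1]); print(n,s["fx"],s["cx"],s["cy"],s["extrinsics"])
st=sense(); print(st["time"],st["tool_pos"],st["tcp_rot"],st["finger_gap"])
E
```

```text
scene 396.9622534749016 254.82218695872623 196.81651706873964 [[ 4.12317904e-01 -7.19457318e-01  5.58905282e-01  9.36115698e+01]
 [-9.10922828e-01 -3.15729276e-01  2.65583558e-01  2.58308644e+01]
 [-1.46132743e-02 -6.18624436e-01 -7.85550927e-01  7.64046307e+02]
 [ 0.00000000e+00  0.00000000e+00  0.00000000e+00  1.00000000e+00]]
top 484.9132765139512 262.05041465019684 191.13013460650907 [[-1.35444395e-02 -9.87636867e-01  1.56172874e-01  4.31644291e+02]
 [-9.99817346e-01  1.12707538e-02 -1.54351617e-02  2.68731451e+02]
 [ 1.34841487e-02 -1.56353409e-01 -9.87609128e-01  9.69570710e+02]
 [ 0.00000000e+00  0.00000000e+00  0.00000000e+00  1.00000000e+00]]
0.1 [151.13928415 580.43228061 403.74383638] [-1.79903400e+02 -7.58280059e-03  1.65401140e+02] 85.52902883302907
```

View pics/scene0.png

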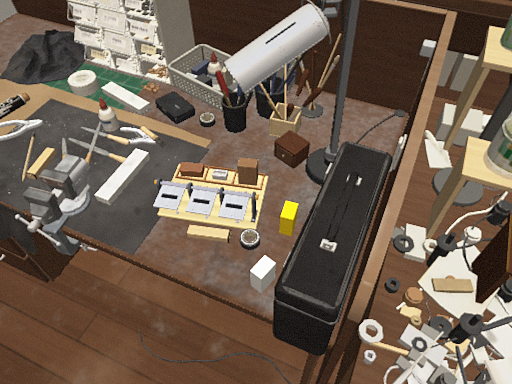

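View pics/top0.png

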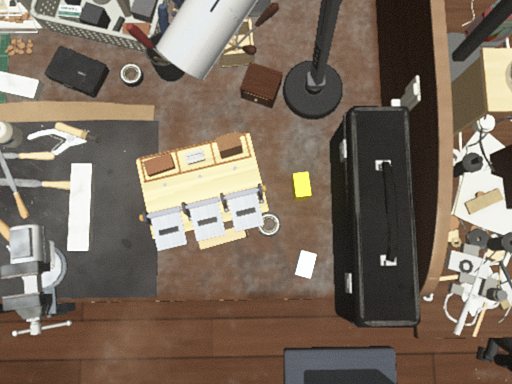

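The left pocket (top view 160,163) holds a low orange-brown piece (wax), the middle (195,157) grey metal and the right (232,145) tall brown wood. The look-alikes are the yellow block (302,185), the white block (306,264) and the dark wooden cube (262,84). I'll check this in a close crop.

```bash
python3 - <<'E'
import cv2
a=cv2.imread("pics/top0.png")[120:260,125:290]; a=cv2.resize(a,None,fx=4.8,fy=4.2,interpolation=cv2.INTER_CUBIC)
cv2.imwrite("pics/crop.png",a)
E
```

```text
(no output)
```

View pics/crop.png

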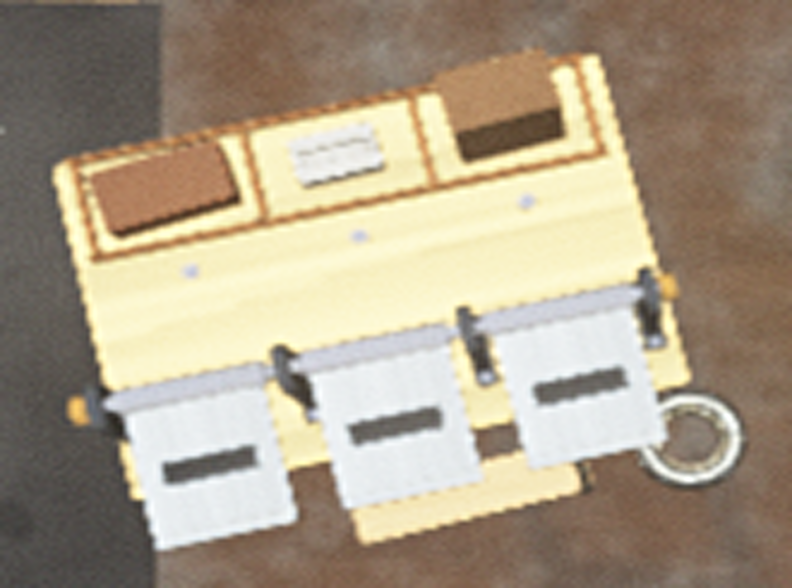

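The crop confirms it: the wax block is in the left pocket (165,190), the metal block in the middle (337,155) and the wooden block on the right (500,100). The middle and right flags need flipping, and the tape roll lies by the right flag's corner (692,440). Next I'll fit the rack pose.

```bash
cat > h.py <<'E'
import numpy as np
from scipy.spatial.transform import Rotation as R
P=np.array
def load():
    return np.load("rack.npy")
def rack2w(p,k):
    x0,y0,a=k; c,s=np.cos(a),np.sin(a); p=np.atleast_2d(p).astype(float)
    return np.c_[x0+c*p[:,0]-s*p[:,1], y0+s*p[:,0]+c*p[:,1], p[:,2]]
def plan(tip,dip,yaw_off=0):
    """tip in rack mm, tool dipping `dip` deg below level -> remaining move in tool axes/units"""
    from bench import sense
    k=load(); st=sense(); c=R.from_euler("xyz",st["tcp_rot"],degrees=True)
    Rt=R.from_euler("z",k[2]+np.radians(yaw_off))*R.from_euler("y",dip,degrees=True)*R.from_matrix([[0,0,1],[0,1,0],[-1,0,0]])
    t=rack2w(tip,k)[0]-173*Rt.apply([0,0,1])
    d=t-st["tool_pos"]
    cur=st["tool_pos"]+173*c.apply([0,0,1]); r=rack2w([0,0,0],k)[0]; q=R.from_euler("z",-k[2]).apply(cur-r)
    print("t",st["time"],"tcp",np.round(st["tool_pos"]),"target",np.round(t),"dist",round(np.linalg.norm(d)),"tip in rack",np.round(q,1))
    print("shift now-axes",np.round(c.inv().apply(d)/100,3),"shift target-axes",np.round(Rt.inv().apply(d)/100,3),"turn",np.round((c.inv()*Rt).as_rotvec(degrees=True)/60,3))
    print("F",np.round(st["ft_force"],1),"gap",round(st["finger_gap"]),"q",np.round(st["joint_pos"]))
E
python3 - <<'E'
from h import *; from scipy.optimize import least_squares
from bench import *
s=snapshot("top"); E=s["extrinsics"]
px=P([(58,165),(598,58),(690,385),(135,498),(157,548),(298,520),(345,508),(482,483),(530,468),(662,438)],float)/[4.8,4.2]+[125,120]
pr=P([(131,118,10),(131,-118,10),(-35,-118,10),(-35,118,10)]+[(-68,y,85) for y in(99,45,27,-27,-45,-99)])
def proj(w):
    c=(w-E[:3,3])@E[:3,:3]; return np.c_[s["fx"]*c[:,0]/c[:,2]+s["cx"],s["fy"]*c[:,1]/c[:,2]+s["cy"]]
f=least_squares(lambda k:(proj(rack2w(pr,k))-px).ravel(),[450,380,.2])
print(f.x,np.degrees(f.x[2]),np.round(f.fun.reshape(-1,2),1)); np.save("rack.npy",f.x)
plan([-100,0,130],40)
plan([-100,-72,130],40)
E
```

```text
[5.52187662e+02 3.63340615e+02 2.22019180e-01] 12.720761982058368 [[-1.1 -1.3]
 [ 0.2 -1.8]
 [ 0.2 -1.1]
 [-0.7 -0.4]
 [-0.   0.6]
 [-0.1  0.3]
 [-0.2  0.8]
 [ 0.3 -0.2]
 [-0.   1.1]
 [ 1.3  1.4]]
t 0.15 tcp [151. 580. 404.] target [325. 312. 241.] dist 359 tip in rack [-343.5  299.9  230.9]
shift now-axes [-2.363 -2.155  1.63 ] shift target-axes [ 0.533 -3.001  1.895] turn [-0.2   -0.818 -0.425]
F [0.1 1.1 0.1] gap 85 q [71.  8. 85.  0. 87. -5.]
t 0.15 tcp [151. 580. 404.] target [341. 242. 241.] dist 421 tip in rack [-343.5  299.9  230.9]
shift now-axes [-2.693 -2.795  1.63 ] shift target-axes [ 0.533 -3.721  1.895] turn [-0.2   -0.818 -0.425]
F [0.1 1.1 0.1] gap 85 q [71.  8. 85.  0. 87. -5.]
```

```bash
python3 -m jog '0 0 0 -0.034 -0.138 -0.072 1; 0 0 0 -0.034 -0.138 -0.072 1; 0 0 0 -0.034 -0.138 -0.072 1; 0 0 0 -0.034 -0.138 -0.072 1; 0 0 0 -0.034 -0.138 -0.072 1' 20
python3 -m jog '0 0 0 -0.03 -0.128 -0.065 1; 0 0 0 0 0 0 1' 
python3 -c "
from h import *
plan([-110,0,130],40)"
```

```text
time: 0.78
tool_pos: [151.0, 580.7, 404.6]
tcp_rot: [177.8, 42.6, -172.6]
ft_force: [-0.3, -0.1, -0.7]
finger_gap: 0.1
grip_force: 0.0
time: 1.02
tool_pos: [150.4, 580.2, 403.2]
tcp_rot: [-180.0, 50.0, -167.2]
ft_force: [-0.9, -0.2, -0.8]
finger_gap: -0.0
grip_force: 0.0
t 1.025 tcp [150. 580. 403.] target [316. 310. 241.] dist 356 tip in rack [-211.6  300.   292. ]
shift now-axes [ 0.59  -3.     1.818] shift target-axes [ 0.588 -3.     1.82 ] turn [0. 0. 0.]
F [-0.9 -0.2 -0.8] gap 0 q [ 84.   2.  99. -51.  69.  -4.]
```

```bash
python3 -m jog '0.06 -0.38 0.22 0 0 0 1; 0.06 -0.38 0.22 0 0 0 1; 0.06 -0.38 0.22 0 0 0 1; 0.06 -0.38 0.22 0 0 0 1; 0.06 -0.38 0.22 0 0 0 1'
python3 -m jog '0.1 -0.37 0.24 0 0 0 1; 0.1 -0.37 0.24 0 0 0 1; 0.1 -0.36 0.24 0 0 0 1; 0 0 0 0 0 0 1'
python3 - <<'E'
from h import *
from bench import *
import cv2
plan([-90,0,52],40)
for n in("top","wrist"):
    s=snapshot(n); im=s["img"][...,::-1]
    if n=="top": im=cv2.resize(im[110:310,90:330],None,fx=3,fy=3)
    cv2.imwrite(f"pics/{n}1.png",im)
E
```

```text
time: 1.65
tool_pos: [257.3, 408.7, 310.6]
tcp_rot: [179.6, 50.0, -167.8]
ft_force: [0.7, 0.1, -0.3]
finger_gap: -0.1
grip_force: 0.0
time: 2.15
tool_pos: [316.4, 307.7, 239.2]
tcp_rot: [179.8, 49.8, -167.9]
ft_force: [-0.6, -0.8, -0.2]
finger_gap: -0.1
grip_force: 0.0
t 2.15 tcp [316. 308. 239.] target [335. 314. 163.] dist 79 tip in rack [-110.    -3.2  127.6]
shift now-axes [0.454 0.024 0.641] shift target-axes [0.455 0.024 0.639] turn [-0.005 -0.003 -0.006]
F [-0.6 -0.8 -0.2] gap 0 q [ 49. -24. 140. -55.  34. -15.]
```

View pics/wrist1.png

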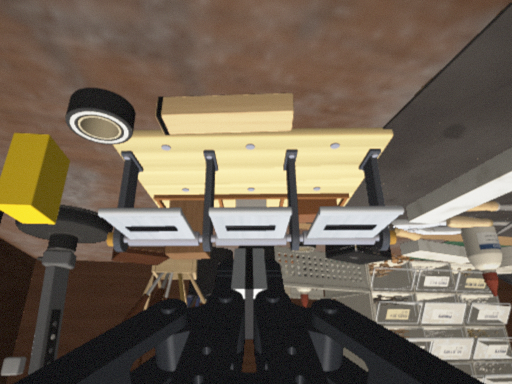

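The wrist view, which is upside down, shows the shut fingers centred at column 250 on the middle flag (250,225). Joint 3 is close to its limit, so I'll use a steeper dip.

```bash
python3 -c "
from h import *
plan([-105,0,58],52)"
```

```text
t 2.25 tcp [316. 310. 242.] target [346. 317. 194.] dist 56 tip in rack [-109.     0.3  131. ]
shift now-axes [ 0.172 -0.005  0.537] shift target-axes [ 0.056 -0.004  0.561] turn [ 0.     0.201 -0.005]
F [-0.1 -0.2  0.9] gap 0 q [ 49. -24. 139. -55.  34. -15.]
```

```bash
python3 -m jog '0 0 0 0 0.1 0 1; 0 0 0 0 0.1 0 1; 0 0 0 0 0 0 1'
python3 -c "
from h import *
plan([-105,0,58],52)"
```

```text
time: 2.62
tool_pos: [316.3, 312.2, 243.5]
tcp_rot: [179.6, 38.2, -167.5]
ft_force: [-0.0, -0.2, 0.8]
finger_gap: 0.1
grip_force: 0.0
t 2.625 tcp [316. 312. 244.] target [346. 317. 194.] dist 58 tip in rack [-134.3    2.7  107.6]
shift now-axes [ 0.07  -0.023  0.571] shift target-axes [ 0.068 -0.021  0.571] turn [ 0.004  0.004 -0.003]
F [-0.  -0.2  0.8] gap 0 q [ 46. -23. 135. -32.  39. -36.]
```

```bash
python3 -m jog '0.02 0 0.2 0 0 0 1; 0.02 0 0.2 0 0 0 1; 0.02 0 0.17 0 0 0 1; 0 0 0 0 0 0 1'
python3 -c "
from h import *
plan([-68,0,58],52)"
```

```text
time: 3.12
tool_pos: [345.0, 317.6, 191.8]
tcp_rot: [179.9, 38.1, -167.3]
ft_force: [-0.7, -0.4, -0.1]
finger_gap: 0.1
grip_force: 0.0
t 3.125 tcp [345. 318. 192.] target [382. 325. 194.] dist 38 tip in rack [-105.5    1.2   55.6]
shift now-axes [-0.312 -0.01   0.212] shift target-axes [-0.312 -0.01   0.212] turn [ 0.001  0.001 -0.   ]
F [-0.7 -0.4 -0.1] gap 0 q [ 44. -12. 133. -38.  31. -31.]
```

```bash
python3 -m jog '-0.1 0 0.07 0 0 0 1; -0.1 0 0.07 0 0 0 1; -0.1 0 0.07 0 0 0 1; 0 0 0 0 0 0 1'
python3 -m jog '-0.07 0 -0.09 0 0 0 1; -0.07 0 -0.09 0 0 0 1; -0.1 0 -0.07 0 0 0 1; 0 0 0 0 0 0 1'
python3 - <<'E'
from h import *
from bench import *
import cv2
plan([-55,0,90],52)
cv2.imwrite("pics/w2.png",snapshot("wrist")["img"][...,::-1])
E
```

```text
time: 3.62
tool_pos: [382.3, 325.7, 195.5]
tcp_rot: [179.8, 38.2, -167.5]
ft_force: [-0.1, -0.7, 0.4]
finger_gap: -0.1
grip_force: 0.0
time: 4.12
tool_pos: [385.2, 326.7, 231.3]
tcp_rot: [179.7, 38.3, -167.5]
ft_force: [0.0, -0.4, -0.7]
finger_gap: -0.1
grip_force: 0.1
t 4.125 tcp [385. 327. 231.] target [395. 328. 226.] dist 11 tip in rack [-63.8   1.6  95.5]
shift now-axes [-0.043 -0.011  0.098] shift target-axes [-0.043 -0.011  0.098] turn [ 0.003  0.005 -0.003]
F [ 0.  -0.4 -0.7] gap 0 q [ 41. -11. 127. -32.  33. -40.]
```

View pics/w2.png

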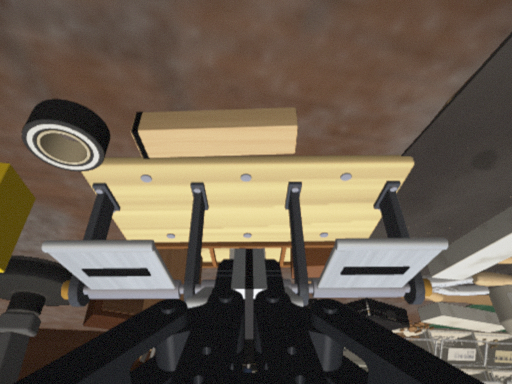

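The middle flag has left the level position and is hidden behind the fingers. The left flag (395,265) and right flag (115,268) still lie flat. I'll keep pushing along the arc.

```bash
python3 -m jog '-0.1 0 -0.02 0 0 0 1; -0.1 0 -0.015 0 0 0 1; -0.1 0 0 0 0 0 1; -0.1 0 0.01 0 0 0 1; -0.12 0 0.04 0 0 0 1'
python3 -m jog '-0.12 0 0.04 0 0 0 1; -0.1 0 0.08 0 0 0 1; -0.1 0 0.08 0 0 0 1; -0.07 0 0.08 0 0 0 1; -0.07 0 0.08 0 0 0 1'
python3 - <<'E'
from h import *
from bench import *
import cv2
plan([-105,-72,120],52)
cv2.imwrite("pics/t3.png",cv2.resize(snapshot("top")["img"][100:300,100:340,::-1],None,fx=2.5,fy=2.5))
E
```

```text
time: 4.8
tool_pos: [426.1, 335.4, 260.5]
tcp_rot: [179.8, 38.1, -167.4]
ft_force: [-0.2, -0.2, 0.3]
finger_gap: 0.3
grip_force: 0.1
time: 5.42
tool_pos: [482.9, 348.1, 259.6]
tcp_rot: [179.9, 38.1, -167.4]
ft_force: [0.4, 0.3, 0.1]
finger_gap: -0.1
grip_force: 0.0
t 5.425 tcp [483. 348. 260.] target [362. 247. 256.] dist 158 tip in rack [ 35.7   0.6 123.4]
shift now-axes [ 1.126 -0.725 -0.842] shift target-axes [ 1.128 -0.724 -0.84 ] turn [ 0.001  0.001 -0.002]
F [0.4 0.3 0.1] gap 0 q [ 35.   0. 113. -25.  33. -50.]
```

View pics/t3.png

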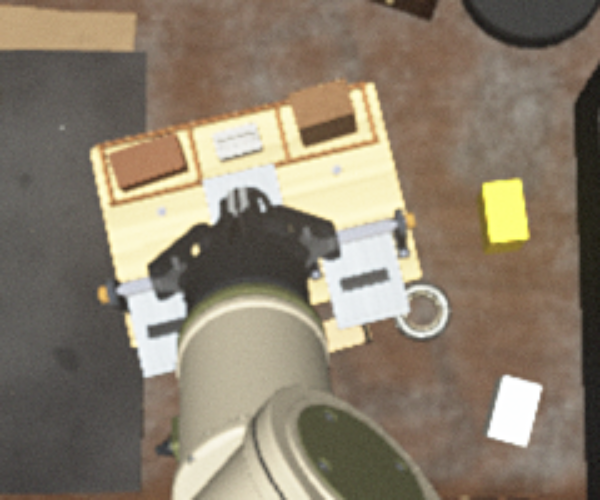

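The middle flag is lying on the far side (about 240,180), and the blocks and other things haven't moved. Next is the right flag.

```bash
python3 -m jog '0.1 0 -0.3 0 0 0 1; 0.26 -0.18 -0.24 0 0 0 1; 0.26 -0.18 -0.24 0 0 0 1; 0.26 -0.18 -0.2 0 0 0 1; 0.26 -0.18 0.1 0 0 0 1'
python3 -m jog '0 0 0 0 0 0 1'
python3 -c "
from h import *
plan([-105,-72,58],52)"
```

```text
time: 6.1
tool_pos: [357.3, 246.2, 260.4]
tcp_rot: [179.7, 38.3, -167.4]
ft_force: [-0.5, 0.1, -0.2]
finger_gap: -0.0
grip_force: 0.0
time: 6.22
tool_pos: [356.3, 244.9, 256.5]
tcp_rot: [179.9, 37.9, -167.4]
ft_force: [0.7, 0.9, -0.0]
finger_gap: -0.2
grip_force: 0.0
t 6.225 tcp [356. 245. 257.] target [362. 247. 194.] dist 62 tip in rack [-110.9  -72.4  120. ]
shift now-axes [0.337 0.004 0.525] shift target-axes [0.338 0.004 0.525] turn [-0.    -0.002 -0.002]
F [ 0.7  0.9 -0. ] gap 0 q [ 33. -30. 138. -21.  38. -57.]
```

```bash
python3 -m jog '0.11 0 0.175 0 0 0 1; 0.11 0 0.175 0 0 0 1; 0.11 0 0.175 0 0 0 1; 0 0 0 0 0 0 1'
python3 -c "
from h import *
plan([-68,-72,58],52)"
```

```text
time: 6.72
tool_pos: [363.9, 248.0, 196.3]
tcp_rot: [179.9, 37.9, -167.3]
ft_force: [1.0, -0.2, -0.0]
finger_gap: 0.1
grip_force: 0.0
t 6.725 tcp [364. 248. 196.] target [398. 255. 194.] dist 35 tip in rack [-102.7  -71.    59.8]
shift now-axes [-0.26  -0.009  0.227] shift target-axes [-0.26  -0.009  0.228] turn [ 0.001 -0.001 -0.001]
F [ 1.  -0.2 -0. ] gap 0 q [ 33. -20. 139. -27.  28. -50.]
```

```bash
python3 -m jog '-0.09 0 0.075 0 0 0 1; -0.09 0 0.075 0 0 0 1; -0.09 0 0.075 0 0 0 1; 0 0 0 0 0 0 1'
python3 -m jog '-0.07 0 -0.09 0 0 0 1; -0.07 0 -0.09 0 0 0 1; -0.1 0 -0.07 0 0 0 1; 0 0 0 0 0 0 1'
python3 -c "
from h import *
plan([-64,-72,95],52)"
```

```text
time: 7.22
tool_pos: [399.4, 256.2, 197.8]
tcp_rot: [179.8, 38.2, -167.4]
ft_force: [-0.5, -0.2, -0.1]
finger_gap: -0.0
grip_force: 0.0
time: 7.72
tool_pos: [402.4, 256.6, 232.9]
tcp_rot: [179.7, 38.3, -167.5]
ft_force: [0.8, 1.2, -0.3]
finger_gap: 0.4
grip_force: 0.1
t 7.725 tcp [402. 257. 233.] target [402. 256. 231.] dist 2 tip in rack [-62.4 -70.7  97.1]
shift now-axes [ 0.016 -0.009  0.007] shift target-axes [ 0.016 -0.009  0.007] turn [ 0.002  0.005 -0.002]
F [ 0.8  1.2 -0.3] gap 0 q [ 31. -18. 133. -22.  30. -56.]
```

Same state as for the middle flag, so I'll repeat the arc and then retreat up and back.

```bash
python3 -m jog '-0.1 0 -0.02 0 0 0 1; -0.1 0 -0.015 0 0 0 1; -0.1 0 0 0 0 0 1; -0.1 0 0.01 0 0 0 1; -0.12 0 0.04 0 0 0 1'
python3 -m jog '-0.12 0 0.04 0 0 0 1; -0.1 0 0.08 0 0 0 1; -0.1 0 0.08 0 0 0 1; -0.07 0 0.08 0 0 0 1; -0.07 0 0.08 0 0 0 1'
python3 -m jog '0.1 0.1 -0.3 0 0 0 1; 0.2 0.15 -0.3 0 0 0 1; 0.2 0.3 -0.3 0 0 0 1; 0.1 0.4 -0.2 0 0 0 1; 0 0.4 -0.1 0 0 0 1'
python3 -m jog '0 0.4 0 0 0 0 1; 0 0.4 0 0 0 0 1; 0 0.4 0 0 0 0 1; 0 0.4 0 0 0 0 1; 0 0 0 0 0 0 1'
python3 - <<'E'
from h import *
from bench import *
import cv2
plan([-105,-72,120],52)
cv2.imwrite("pics/t4.png",cv2.resize(snapshot("top")["img"][100:300,100:340,::-1],None,fx=2.5,fy=2.5))
E
```

```text
time: 8.35
tool_pos: [443.1, 265.4, 261.9]
tcp_rot: [179.8, 38.1, -167.4]
ft_force: [0.6, 0.7, 0.1]
finger_gap: -0.0
grip_force: 0.1
time: 8.98
tool_pos: [499.9, 278.2, 261.0]
tcp_rot: [179.9, 38.1, -167.4]
ft_force: [-0.4, -0.7, -0.3]
finger_gap: -0.5
grip_force: 0.0
time: 9.6
tool_pos: [350.3, 384.0, 319.9]
tcp_rot: [179.8, 38.1, -167.4]
ft_force: [0.3, 0.7, 0.3]
finger_gap: 0.1
grip_force: 0.0
time: 10.22
tool_pos: [315.4, 541.5, 318.9]
tcp_rot: [179.8, 38.1, -167.2]
ft_force: [-0.2, -0.8, -0.5]
finger_gap: -0.4
grip_force: 0.0
t 10.225 tcp [315. 541. 319.] target [362. 247. 256.] dist 305 tip in rack [-85.1 226.5 182.7]
shift now-axes [ 0.543 -2.98   0.361] shift target-axes [ 0.541 -2.979  0.371] turn [0.003 0.001 0.001]
F [-0.2 -0.8 -0.5] gap 0 q [ 63.   6. 101. -36.  53. -22.]
```

View pics/t4.png

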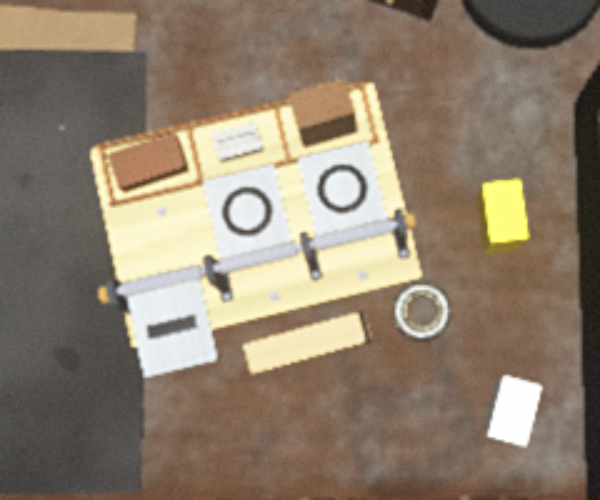

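The middle flag (247,210) and right flag (343,188) lie flat on the far side showing their rings. The wax block's flag (172,325) still lies on the near side showing its bar. Everything else is unmoved and the arm is clear.

```bash
python3 -c "
from bench import *
print(hand_in())"
```

```text
the job is handed in; nothing more can be done
None
```

I flipped the flags for the wooden block (right) and the metal block (middle) over to show their rings, left the wax block's flag as it was, and handed the job in; the hand-in returned no verdict.

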